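# Run the press-to-run mill on the coffee bar

### The arm

A 6-joint arm with a two-finger parallel gripper is mounted at the origin on the work surface. World frame = base frame: x ahead of the robot, y to its left, z up, the work surface at z = 0. Lengths are in mm, angles in degrees, forces in N, time in s.
With the tool pointing down it reaches from about 350 to 850 mm from the base axis. Payload 8.1 kg.
Tool frame: the origin (TCP) lies at the very end of the fingers, on their centre line; the grasp point (between the pads) lies 19 mm behind it; z points along the fingers, y is the direction in which the jaws open and shut (so a half turn about z gives the same grasp; the last joint's range is limited). The gripper opens to 85 mm and grips with 20 to 120 N. Pads are 22 mm wide; open, the fingers measure 114 mm over their backs; the gripper's body (76 mm by 85 mm) begins 54 mm behind the grasp point. The pads swing forward as they close: fully open they stand 13 mm farther back than shut.
Start: joints at [-78.747, 7.471, 85.268, -0, 87.261, -4.893], TCP at [166.871, -576.333, 231.292] pointing down, gripper open.
Joint ranges: [-169.43, 169.43], [-51.17, 129.36], [1.28, 143.12], [-76.62, 256.62], [0, 156.53], [-152.29, 152.29]. Speed limits (degrees/s): [136.94, 136.94, 159.86, 180, 180, 180].

### API

Orientations are given as [roll, pitch, yaw] about the fixed x, y, z axes, in that order (R = Rz(yaw) Ry(pitch) Rx(roll)).
In Python, from bench import sensors, viewer, job gives the robot as it stands.
- The arm moves only by the shell command python3 -m pendant 'ROWS' [FORCE]. ROWS is JSON, one flat list of numbers, 5 for each row, row after row: the shift along the world's x, y, z in mm, then the turn about the world's z in rad, then the finger opening in mm, from 0 to 85.4. In form: [x, y, z, twist, hand, x, y, z, twist, hand, ...]. A call has 1 to 12 rows; each row shifts and turns the pose as measured when the row begins; what a row does not reach is not made up. A row lasts 1/12 s, in which the tool goes at most 41.7 mm and 7.16 degrees, less where a joint would pass 70% of its speed; a pose out of reach is approached as far as the arm can. A call with a gripper value outside its range is refused whole. The fingers move at their own pace and stop on an object; FORCE is the grip in N (left out, the last holds). Time passes only in rows, so rows that do not move let the fingers close. It gives the time, the measured TCP pose, the force and the opening at its end, in the units of the state.
- sensors.sense(): the state, without advancing time (a new reading comes with each control period).
- viewer.snapshot(name): name is "scene" or "top" or "wrist"; returns a dict with "frame" (384x512x3 uint8, blue, green, red), "z_map" (384x512 float32, mm along the optical axis (not along the pixel's ray), 0 where there is no reading), "fx", "fy", "cx", "cy" (pixels), "view" (4x4, takes a point from world to camera coordinates). Camera axes: x right, y down, z forward; pixel columns grow to the right and rows downward; lengths in mm; the calibration is good to about 2 mm. A picture is of the moment at which its call begins.
- job.hand_in(): hands the job in, once; it reports no verdict.
The state is a dict: "time": time; "joint_pos": joint angles; "qd": joint speeds; "joint_efforts": joint torques, N m; "tool_pos": TCP position; "tcp_rot": TCP orientation; "ft_force": force on the tool from outside, world axes, zero at the start; "wrist_torque": the same for the moment, N m; "finger_gap": finger opening in mm.
Only numpy, scipy, OpenCV 4.12 (cv2) and the standard library are available. Lean on these libraries where they do the work, as an engineer would, in place of code of your own. Each camera call takes 0.05 s, during which the arm holds its last target.

### The job

Pick up the milling cup (the upside-down steel cup on a black collar with four lugs, not the smooth-collared canister) and fit it into the mouth of the mill: turn it until its lugs mesh with the four slots, slide it home without forcing it, then press it right down against the switch spring so that the mill would run. Finish while still holding it pressed down, and leave everything else on the bar where it is.

Things in the scene. Friction and masses are not known exactly. Their poses are not given: they have to be found in the camera images.
- milling_cup: The closed milling cup, standing upside down: round steel cup 60 mm in diameter, flat closed end up, on a black round collar 80 mm in diameter and 26 mm high with four lugs (see cup_lug). Total height 110 mm, mass 0.3 to 0.5 kg. Hollow underneath (44 mm across, 20 mm deep), clear of the mill's drive stub. Origin: centre of the collar's underside, z up.
- cup_grip (a point): Point on the cup's axis 80 mm above its underside; the steel side is straight and free to grip from 40 to 104 mm above the underside. Axes as the cup's.
- cup_lug (a point): Foot of one lug, 42 mm from the cup's axis along its +x, at underside height. Four equal black lugs at the cup's +x, +y, -x, -y stand out of the collar to radius 47 mm: 10 mm wide, from the underside up to 17 mm, the lowest 5 mm a V with 45 degree flanks that leads into a slot. Every quarter turn is the same. Axes as the cup's.
- mill: The mill's motor base, heavy, fixed, upright: steel housing 132 mm in diameter at the foot, black mouth ring 122 mm in diameter on top, 150 mm high, open well in the top. Cup origin above the mill's origin: 150 mm while the lugs stand on the lands (not meshed), 126 mm once slid home onto the grey switch plate, 118 mm with the plate at its stop. Origin: centre of the underside, z up.
- mill_mouth (a point): Centre of the mill's mouth at the height of the top rim; axes as the mill's. The round well is 86 mm in diameter between four aluminium lands that are flush with the rim; between them are four slots, at the mill's +x, +y, -x, -y, each 14 mm wide and out to radius 49.5 mm, open at the top and 40 mm deep. The cup's grip zone stays above the rim even when pressed.
- mill_slot (a point): Middle of the slot on the mill's +x axis, 46 mm from the mill's axis, at the height of the top rim. Axes as the mill's.
- mill_switch (a joint): How far the sprung switch plate in the well is pressed down, in m: 0 free, 0.008 at its stop; the mill runs beyond 0.005. The spring needs 6 N to start moving, 11 N at 0.005 and 14 N at 0.008: the cup's weight alone (3 to 5 N) does not move it, and it rises again when let go.
- canister: Bystander: a steel storage canister of nearly the same size standing on a smooth black lid without lugs, 72 mm across, 116 mm high. It may stand in either of the two places where the cup may stand. Origin: centre of its underside.
- tamper: Bystander: tamper, steel foot 58 mm across, dark wooden handle up, 84 mm high. Origin: centre of its underside.
- milk_jug: Bystander: open steel milk jug, 92 mm across, 105 mm high, handle to its +y. Origin: centre of its underside.
- saucer: Bystander: dark saucer, 140 mm across, 18 mm high, carrying the coffee cup. Origin: centre of its underside.
- coffee_cup: Bystander: dark coffee cup on the saucer, 84 mm across, 62 mm high, handle to its +y. Origin: centre of its underside.
- spice_jar: Bystander: amber spice jar with a black cap, 52 mm across, 85 mm high. Origin: centre of its underside.
- spoon: Bystander: steel spoon 150 mm long, lying along its x axis.
- espresso_cup: Bystander: small white cup, 64 mm across, 55 mm high, handle to its +y. Origin: centre of its underside.
Not all that is in view belongs to the job. What is shaped like the milling_cup but purple is not meant.

How it is judged:
By the outcome, as a careful person would: the job done as asked, in the order asked, and still so for the second after the job is handed in, while the arm keeps its last pose, push and grip.
It also fails if it takes over 48 s, if anything falls off the work surface, if the arm or the gripper's body presses on something with over 40 N, if the wrist force passes 120 N, or if a joint passes its speed limit or range.

## Working session

There is one attempt and no reset: what is moved stays moved. The work goes in short steps, Python scripts to look and compute and a shell command to move; the robot and the scene stay as the last step left them, time stands still between calls to the robot, and variables do not carry over. Pictures are saved under pics/ and viewed, and the job is handed in when it is done.

```bash
mkdir -p pics; cat > h.py <<'E'
import numpy as np,cv2
from bench import sensors,viewer,job
def snap(n,f):
    s=viewer.snapshot(n); cv2.imwrite('pics/'+f,s['frame']); np.savez('pics/'+f[:-4]+'.npz',**s); return s
def load(f): return dict(np.load('pics/'+f+'.npz'))
def pts(s):
    z=s['z_map'].astype(float); v,u=np.indices(z.shape)
    c=np.stack([(u-s['cx'])/s['fx']*z,(v-s['cy'])/s['fy']*z,z],-1)
    T=np.linalg.inv(s['view']); p=c@T[:3,:3].T+T[:3,3]; p[z<=0]=np.nan; return p
def ray(s,u,v,h):
    T=np.linalg.inv(s['view']); d=T[:3,:3]@np.array([(u-s['cx'])/s['fx'],(v-s['cy'])/s['fy'],1]); o=T[:3,3]
    return o+d*(h-o[2])/d[2]
E
python3 - <<'E'
from h import *
for n in('top','scene'):
    s=snap(n,n+'0.png'); print(n,s['fx'],s['cx'],s['cy'],np.linalg.inv(s['view']).round(2).tolist())
print(sensors.sense())
E
```

```text
top 476.7846812468832 249.58857425500892 194.95425484461734 [[0.02, -1.0, 0.06, 507.22], [-1.0, -0.02, 0.01, 40.97], [-0.01, -0.06, -1.0, 1407.39], [0.0, 0.0, 0.0, 1.0]]
scene 351.41231788195665 260.99696819011183 188.56452643294148 [[0.73, 0.53, -0.43, 959.21], [0.68, -0.57, 0.46, -395.74], [-0.0, -0.63, -0.78, 862.85], [0.0, 0.0, 0.0, 1.0]]
{'time': 0.1, 'joint_pos': array([-7.87487160e+01,  7.50884513e+00,  8.53236242e+01, -4.36186380e-04,
        8.72619196e+01, -4.89282512e+00]), 'qd': array([ 0.03132794, -0.10833283, -0.13704608, -0.07372485,  0.0401195 ,
       -0.01787834]), 'joint_efforts': array([ 2.26325683e-03, -5.70947170e+01, -5.01942372e+01, -1.29369273e-04,
        8.18592991e-03,  5.73415218e-05]), 'tool_pos': array([ 166.7563048 , -575.84361989,  230.36391452]), 'tcp_rot': array([-1.79905918e+02, -7.61656936e-03,  1.61441241e+01]), 'ft_force': array([-0.68073035,  0.4959828 ,  0.06904085]), 'wrist_torque': array([ 0.03113551, -0.01684498, -0.01710607]), 'finger_gap': 85.61035849162445}
```

View pics/top0.png

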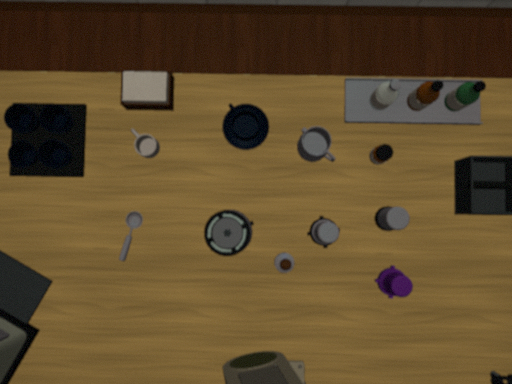

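View pics/scene0.png

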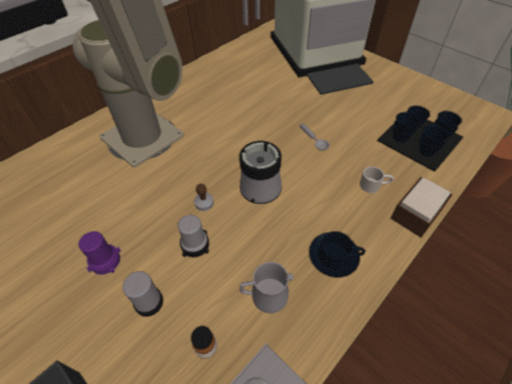

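Three candidates in the top view: (324,232) steel on a lugged collar, (395,218) steel on a smooth lid, which is the canister, and (396,282) purple, which is excluded. I'll check with an enlarged crop.

```bash
python3 - <<'E'
from h import *
a=cv2.resize(load('top0')['frame'][170:310,190:430],None,fx=3.3,fy=3.3,interpolation=cv2.INTER_CUBIC)
b=cv2.resize(load('scene0')['frame'][130:320,70:300],None,fx=3,fy=3,interpolation=cv2.INTER_CUBIC)
cv2.imwrite('pics/ca.png',cv2.convertScaleAbs(a,alpha=1.8)); cv2.imwrite('pics/cb.png',cv2.convertScaleAbs(b,alpha=1.5))
s=load('top0');p=pts(s)
for n,(u,v),r in [('cup',(326,231),24),('can',(395,218),24),('mill',(228,232),32)]:
    q=p[v-r:v+r,u-r:u+r].reshape(-1,3)
    z=q[:,2]; print(n,np.nanmax(z))
    top=q[z>np.nanmax(z)-8]; print(len(top),np.nanmedian(top,0),np.nanmin(top,0),np.nanmax(top,0))
E
```

```text
cup 119.56950740767093
86 [ 481.07706764 -157.95918998  113.1019587 ] [ 461.93654935 -184.96489304  111.57889187] [ 510.5817858  -130.89835024  119.56950741]
can 123.75453282233525
214 [ 527.11988574 -342.55742446  117.40896514] [ 497.88880185 -374.88927587  115.76834395] [ 554.40088039 -315.82441936  123.75453282]
mill 159.900009280738
178 [479.56795295 104.79333441 153.01302152] [419.14959291  55.11427276 151.9197578 ] [537.21162136 173.32803539 159.90000928]
```

View pics/ca.png

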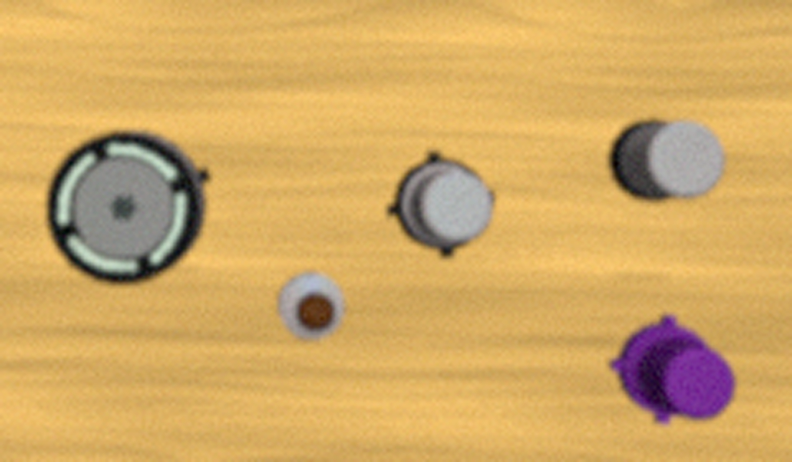

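View pics/cb.png

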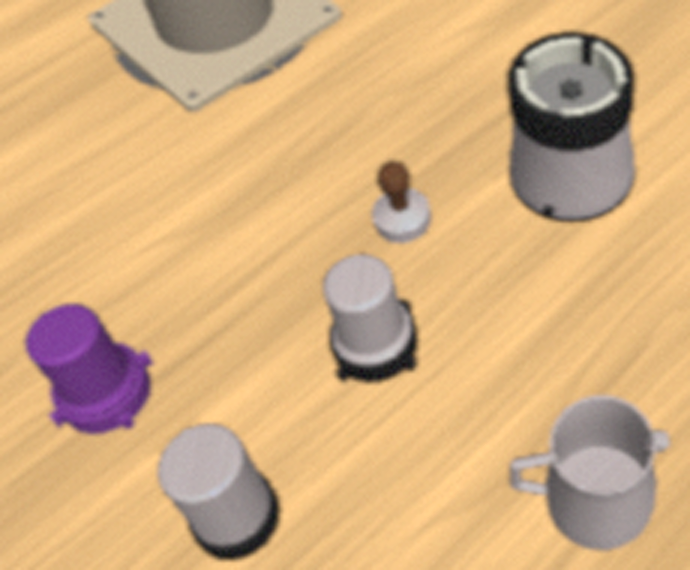

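The crop confirms it. The cup is at (324,232), with four black lugs at crop positions (433,157), (392,210), (446,250) and (491,197). The canister at (395,218) has a smooth lid, and the purple one is ruled out. The mill's slots are at crop positions (100,153), (177,185), (145,262) and (68,230). Next I'll measure axes and angles.

```bash
python3 - <<'E'
from h import *
s=load('top0')
U=lambda x,y:(190+(x+.5)/3.3-.5,170+(y+.5)/3.3-.5)
print('lugs')
L=[ray(s,*U(*q),15)[:2] for q in [(433,157),(392,210),(446,250),(491,197)]]
for l in L: print(l.round(1))
print((L[0]+L[2])/2,np.linalg.norm(L[0]-L[2]),np.degrees(np.arctan2(*(L[0]-L[2])[::-1])),np.degrees(np.arctan2(*(L[3]-L[1])[::-1])))
print('slots')
L=[ray(s,*U(*q),148)[:2] for q in [(100,153),(68,230),(145,262),(177,185)]]
for l in L: print(l.round(1))
print(np.mean(L,0),np.linalg.norm(L[0]-L[2]),np.degrees(np.arctan2(*(L[0]-L[2])[::-1])),np.degrees(np.arctan2(*(L[3]-L[1])[::-1])))
# light discs: lands ring; cup top circle
f=s['frame'].astype(int); sat=f.max(2)-f.min(2); g=f.mean(2)
def circ(mask,h,x0,y0,x1,y1):
    m=np.zeros(mask.shape,np.uint8); m[y0:y1,x0:x1]=mask[y0:y1,x0:x1]
    c=max(cv2.findContours(m,cv2.RETR_EXTERNAL,cv2.CHAIN_APPROX_NONE)[0],key=cv2.contourArea)
    (u,v),r=cv2.minEnclosingCircle(c); M=cv2.moments(c); 
    e=cv2.fitEllipse(c)
    print(e[0],e[1],ray(s,*e[0],h).round(1), 'diam',np.array(e[1])/s['fx']*(1407-h))
circ((g<75),150,195,200,258,262)
for t in (100,110,120): circ((sat<35)&(g>t),110,305,210,345,255)
E
```

```text
lugs
[ 524.2 -151.7]
[ 476.9 -116.1]
[ 442.7 -164. ]
[ 490.  -203.1]
[ 483.46186969 -157.86521776] 82.43007415005025 8.547266730651124 -81.45791185579813
slots
[520.9 132.7]
[459.  156.9]
[434.8  94.9]
[496.5  70.6]
[477.77557228 113.81496127] 94.03523091341157 23.70186224479779 -66.53552947607272
(227.7419891357422, 232.45159912109375) (45.878780364990234, 49.08112335205078) [478.  111.1 150. ] diam [120.95528482 129.39797456]
(325.23974609375, 228.27305603027344) (6.7070207595825195, 14.222967147827148) [ 493.4 -150.7  110. ] diam [18.24514559 38.69081604]Traceback (most recent call last):
  File "<stdin>", line 21, in <module>
  File "<stdin>", line 16, in circ
ValueError: max() iterable argument is empty
```

```bash
python3 -m pendant '[24,32,0,-0.03,85,24,32,0,-0.03,85,24,32,0,-0.03,85,24,32,0,-0.03,85,24,32,0,-0.03,85,24,32,0,-0.03,85,24,32,0,-0.03,85,24,32,0,-0.03,85,24,32,0,-0.03,85,24,32,0,0,85,24,32,0,0,85,0,0,0,0,85]' 40
```

```text
time: 1.1
tool_pos: [432.9, -205.0, 222.7]
tcp_rot: [-179.3, 0.2, -0.6]
ft_force: [0.7, -0.4, 0.3]
finger_gap: 85.0
```

```bash
python3 - <<'E'
from h import *
s=snap('wrist','w1.png'); print(s['fx'],s['cx'],s['cy'],np.linalg.inv(s['view']).round(3).tolist()); print(sensors.sense()['tool_pos'])
cv2.imwrite('pics/w1b.png',cv2.convertScaleAbs(s['frame'],alpha=1.6))
E
```

```text
267.88012393833435 255.1274755473432 191.2045231355979 [[-0.011, -0.948, -0.319, 513.811], [-1.0, 0.006, 0.015, -207.994], [-0.013, 0.319, -0.948, 364.21], [0.0, 0.0, 0.0, 1.0]]
[ 431.49419681 -207.10027795  222.52181922]
```

View pics/w1b.png

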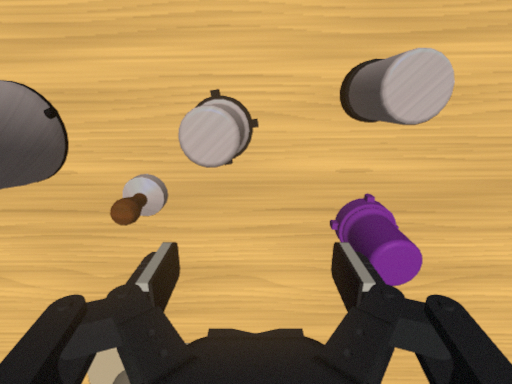

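The wrist view shows the cup top near (212,136), with lugs at (215,93), (254,124) and (229,161). The canister is at (415,85) and the purple one at (380,240).

```bash
python3 - <<'E'
from h import *
s=load('w1'); c=s['frame'][75:185,160:280]
cv2.imwrite('pics/w1c.png',cv2.convertScaleAbs(cv2.resize(c,None,fx=5,fy=5,interpolation=cv2.INTER_CUBIC),alpha=2))
p=pts(s); m=((abs(p[...,2]-110)<6)&(np.hypot(p[...,0]-483,p[...,1]+159)<60)).astype(np.uint8)
k=max(cv2.findContours(m,0,1)[0],key=cv2.contourArea); e=cv2.fitEllipse(k)
print(e, ray(s,*e[0],110), np.median(p[m>0],0))
E
```

```text
((209.14303588867188, 136.2144012451172), (59.50215530395508, 62.943538665771484), 142.86538696289062) [ 483.10005481 -161.25503824  110.        ] [ 483.09952636 -161.06251332  109.09005445]
```

View pics/w1c.png

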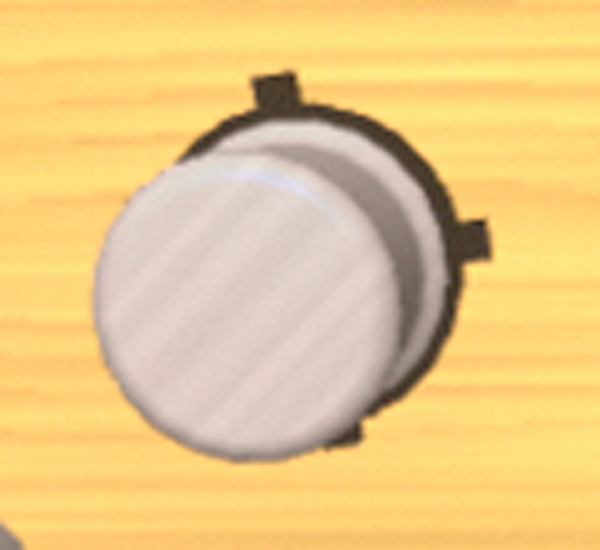

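```bash
python3 - <<'E'
from h import *
s=load('w1')
U=lambda x,y:(160+(x+.5)/5-.5,75+(y+.5)/5-.5)
c=np.array([483.1,-161])
A,B,C=[ray(s,*U(*q),15)[:2] for q in [(274,75),(489,239),(346,441)]]
for l in(A,B,C): d=l-c; print(l.round(1),np.hypot(*d).round(1),np.degrees(np.arctan2(d[1],d[0])).round(1)%90)
d=A-C;print(np.degrees(np.arctan2(d[1],d[0])),(A+C)/2)
print(sensors.sense()['tool_pos'],sensors.sense()['tcp_rot'])
E
```

```text
[ 527.8 -153.9] 45.2 9.0
[ 488.3 -206.1] 45.4 6.599999999999994
[ 436.5 -167.7] 47.1 8.199999999999989
8.60188057657638 [ 482.13595132 -160.80360926]
[ 431.49419681 -207.10027795  222.52181922] [-179.37237688    0.27588491   -0.58353192]
```

```bash
python3 -m pendant '[26,23,0,0,85,26,23,0,0,85,0,0,0,0,85]'; python3 -m pendant '[0,0,0,0,85]'
```

```text
time: 1.4
tool_pos: [483.5, -161.4, 221.8]
tcp_rot: [-179.4, 0.4, -0.7]
ft_force: [-0.6, -0.2, 0.9]
finger_gap: 84.8
time: 1.48
tool_pos: [483.5, -161.5, 221.2]
tcp_rot: [-179.4, 0.4, -0.6]
ft_force: [-0.1, -0.9, -0.2]
finger_gap: 84.8
```

```bash
python3 -m pendant '[0,1,-30,0,85,0,0,-30,0,85,0,0,-30,0,85,0,0,-30,0,85,0,0,-20,0,85,0,0,-12,0,85,0,0,0,0,85]'
```

```text
time: 2.07
tool_pos: [478.0, -169.2, 64.4]
tcp_rot: [-179.7, 0.4, -1.0]
ft_force: [-0.8, 0.2, -0.4]
finger_gap: 85.0
```

```bash
python3 -m pendant '[5,8,-2,0,85,0,0,0,0,85]'; python3 - <<'E'
from h import *
s=snap('wrist','w2.png'); cv2.imwrite('pics/w2b.png',cv2.convertScaleAbs(s['frame'],alpha=1.6))
snap('scene','s2.png')
E
```

```text
time: 2.23
tool_pos: [481.4, -162.6, 61.8]
tcp_rot: [-179.6, 0.5, -1.2]
ft_force: [-0.0, -0.5, 0.4]
finger_gap: 85.1
```

View pics/w2b.png

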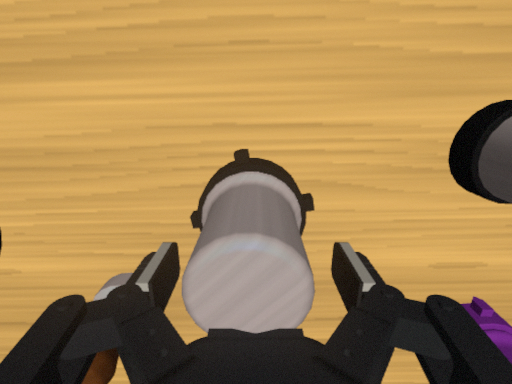

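View pics/s2.png

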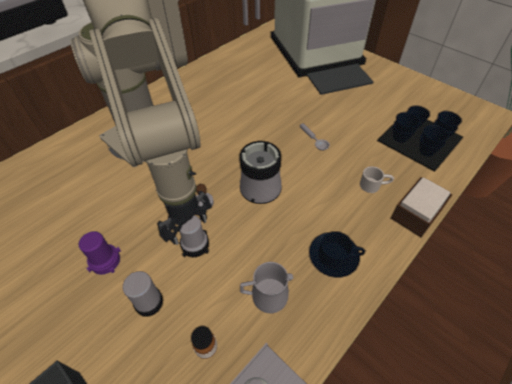

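The cup stands upright between the open pads, its top near (249,285). Before closing I'll check its centre against the TCP.

```bash
python3 - <<'E'
from h import *
s=load('w2');p=pts(s)
m=(abs(p[...,2]-110)<5); m[330:]=0; q=p[m]; print(len(q),q.min(0),q.max(0))
U=lambda x,y:ray(s,x,y,15).round(1)
print(U(242,151),U(312,202),U(193,218))
t=sensors.sense(); print(t['tool_pos'],t['tcp_rot'])
E
```

```text
11679 [ 463.99344616 -224.00044298  105.00057948] [ 511.83584692 -107.14579328  114.99860762]
[ 528.9 -154.4   15. ] [ 489.4 -205.6   15. ] [ 477.9 -114.8   15. ]
[ 482.18710743 -163.44277123   63.0697591 ] [-179.73286993    0.39430817   -1.16202415]
```

```bash
python3 -m pendant '[1.5,3,-2,0,85,0,0,0,0,70,0,0,0,0,60,0,0,0,0,50,0,0,0,0,50,0,0,0,0,50,0,0,0,0,50,0,0,0,0,50]' 60;python3 -m pendant '[0,0,0,0,50,0,0,0,0,50,0,0,0,0,50]'
```

```text
time: 3.0
tool_pos: [486.5, -161.0, 64.8]
tcp_rot: [-179.9, 0.1, -1.1]
ft_force: [0.4, 0.6, -0.1]
finger_gap: 58.7
time: 3.25
tool_pos: [486.5, -161.0, 64.9]
tcp_rot: [-179.9, 0.1, -1.1]
ft_force: [-0.4, -0.4, -0.0]
finger_gap: 58.6
```

```bash
python3 -m pendant '[0,0,10,0,50,0,0,25,0,50,0,0,35,0,50,0,0,35,0,50,0,0,35,0,50,0,0,30,0,50,0,0,20,0,50,0,0,0,0,50]';python3 - <<'E'
from h import *
s=snap('wrist','w3.png'); cv2.imwrite('pics/w3b.png',cv2.convertScaleAbs(s['frame'],alpha=1.6))
E
```

```text
time: 3.92
tool_pos: [479.2, -158.2, 262.8]
tcp_rot: [-179.7, 0.6, -1.1]
ft_force: [0.5, 0.1, -1.4]
finger_gap: 59.0
```

View pics/w3b.png

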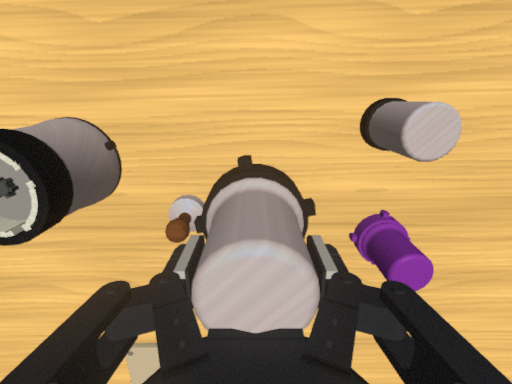

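The cup is lifted and held, with lugs visible at (245,160), (309,207) and (200,223). Next I'll carry it to just short of the mill and measure the mill from the wrist.

```bash
python3 -m pendant '[0,30,0,0.045,50,0,30,1,0.045,50,0,30,1,0.045,50,0,30,1,0.045,50,0,30,1,0.045,50,0,25,1,0.045,50,0,15,0,0,50,0,0,0,0,50,0,0,0,0,50]';python3 - <<'E'
from h import *
s=snap('wrist','w4.png'); cv2.imwrite('pics/w4b.png',cv2.convertScaleAbs(s['frame'],alpha=1.6)); print(sensors.sense()['tool_pos'],sensors.sense()['tcp_rot'])
E
```

```text
time: 4.72
tool_pos: [469.3, 39.4, 246.8]
tcp_rot: [-179.2, 2.0, 14.9]
ft_force: [-0.2, 0.1, -3.0]
finger_gap: 58.8
[469.09553186  39.13165853 246.44097655] [-179.20550385    2.0569446    14.87298783]
```

View pics/w4b.png

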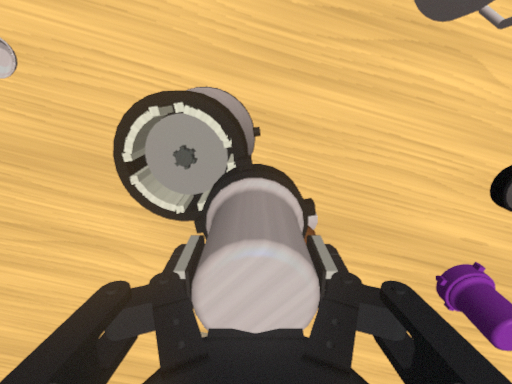

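```bash
python3 - <<'E'
from h import *
s=load('w4'); c=s['frame'][75:240,105:325]
cv2.imwrite('pics/w4c.png',cv2.convertScaleAbs(cv2.resize(c,None,fx=3.6,fy=3.6,interpolation=cv2.INTER_CUBIC),alpha=1.9))
E
```

```text
(no output)
```

View pics/w4c.png

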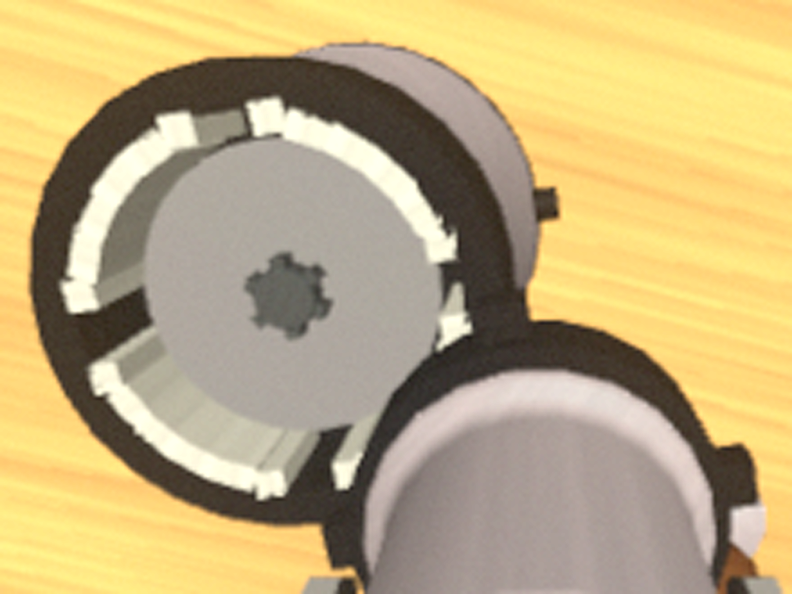

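```bash
python3 - <<'E'
from h import *
s=load('w4')
U=lambda x,y:(105+(x+.5)/3.6-.5,75+(y+.5)/3.6-.5)
R=lambda q,h:ray(s,*U(*q),h)[:2]
N,E,W,S=[R(q,150) for q in [(219,108),(463,284),(80,342),(311,490)]]
ang=lambda d:np.degrees(np.arctan2(d[1],d[0]))
print(N,E,W,S,'mid',(N+S)/2,(E+W)/2,'r',np.hypot(*(N-S))/2,np.hypot(*(E-W))/2,'ang',ang(N-S),ang(W-E))
# outer rim fit: black ring ellipse
p=pts(s); 
m=(abs(p[...,2]-150)<4); m[:,320:]=0; ys,xs=np.nonzero(m); q=p[m]; print('rim',len(q),q.min(0),q.max(0))
# cup lugs here: z = tcp-65+12
z=246.4-65+13
T=[R(q,z) for q in [(498,300),(740,463),(338,545)]]
print(T,'mid',(T[1]+T[2])/2,'ang',ang(T[2]-T[1]),np.hypot(*(T[1]-T[2])))
s3=load('w3'); z=262.8-65+13
A,B,C=[ray(s3,*u,z)[:2] for u in [(245,160),(310,207),(199,223)]]
print('w3',A,B,C,(B+C)/2,ang(C-B),np.hypot(*(B-C)),ang(A-(B+C)/2))
E
```

```text
[522.12460675 132.66832558] [496.33236626  67.95255402] [456.34959242 158.9062689 ] [430.99495188  94.60323557] mid [476.55977931 113.63578058] [476.34097934 113.42941146] r 49.3800695459004 49.67695757192869 ang 22.67041866862713 113.73003766709857
rim 5355 [416.44177548  56.82871129 146.02461391] [536.91492482 174.16100326 151.52113033]
[array([505.52088227,  58.70428923]), array([ 4.84414543e+02, -7.17534458e-02]), array([442.14056959,  79.73389304])] mid [463.27755646  39.8310698 ] ang 117.91068613302257 90.3107416978301
w3 [ 519.03573602 -151.63903154] [ 481.0215725  -200.92873342] [ 468.77256516 -113.42459762] [ 474.89706883 -157.17666552] 97.96860107917311 88.35729716089959 7.150961359353971
```

```bash
python3 -m pendant '[3,15,2,0,50,3,15,2,0,50,3,15,2,0,50,2,15,2,0,50,2,10,1,0,50,0,0,0,0,50,0,0,0,0,50]';python3 - <<'E'
from h import *
s=snap('wrist','w5.png'); cv2.imwrite('pics/w5b.png',cv2.convertScaleAbs(s['frame'],alpha=1.6)); print(sensors.sense()['tool_pos'],sensors.sense()['tcp_rot'],sensors.sense()['qd'].round(2))
E
```

```text
time: 5.35
tool_pos: [480.9, 103.7, 248.7]
tcp_rot: [-179.3, 2.7, 14.2]
ft_force: [0.3, -0.7, -3.2]
finger_gap: 58.9
[480.83439084 103.62503302 248.58877749] [-179.27635027    2.67182895   14.21912758] [-0.36 -0.43  0.18 -0.03  0.12 -0.05]
```

View pics/w5b.png

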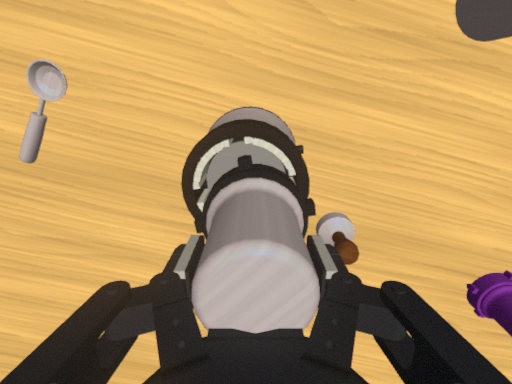

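```bash
python3 -m pendant '[2,10,0,0.01,50,0,0,-6,0,50,0,0,-6,0,50,0,0,0,0,50]';python3 - <<'E'
from h import *
s=snap('wrist','w6.png'); c=s['frame'][110:250,170:330]
cv2.imwrite('pics/w6c.png',cv2.convertScaleAbs(cv2.resize(c,None,fx=4.2,fy=4.2,interpolation=cv2.INTER_CUBIC),alpha=2.2)); print(sensors.sense()['tool_pos'],sensors.sense()['tcp_rot'])
s=snap('scene','s6.png'); c=s['frame'][110:230,190:330]
cv2.imwrite('pics/s6c.png',cv2.convertScaleAbs(cv2.resize(c,None,fx=4.5,fy=4.5,interpolation=cv2.INTER_CUBIC),alpha=1.6))
E
```

```text
time: 5.73
tool_pos: [483.2, 112.1, 235.0]
tcp_rot: [-179.3, 2.7, 14.7]
ft_force: [-0.4, 0.1, -2.7]
finger_gap: 59.0
[483.18431749 112.05632041 235.44486768] [-179.32570411    2.6815827    14.68514785]
```

View pics/w6c.png

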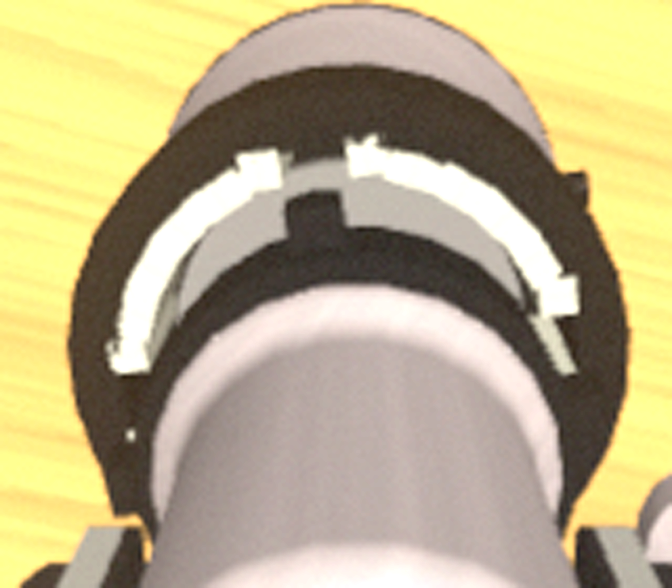

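View pics/s6c.png

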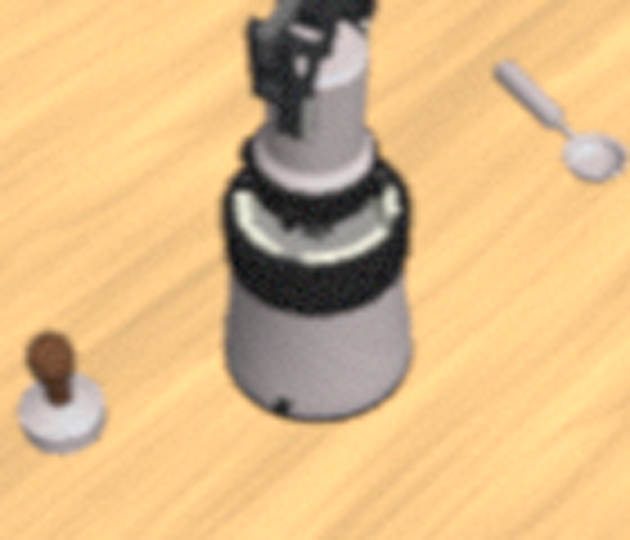

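Lug tip at crop (315,193), slot corners at (285,155) and (344,148). The lug lines up with the slot, and I'll confirm it with numbers.

```bash
python3 - <<'E'
from h import *
s=load('w6')
U=lambda x,y:(170+(x+.5)/4.2-.5,110+(y+.5)/4.2-.5)
R=lambda q,h:ray(s,*U(*q),h)[:2]
ang=lambda d:np.degrees(np.arctan2(d[1],d[0]))
m=np.array([476.5,113.5])
for q in [(282,152),(344,145),(286,186),(349,176),(580,278),(545,313),(113,348),(110,372)]:
    d=R(q,150)-m; print(q,R(q,150).round(1),'r',np.hypot(*d).round(1),ang(d).round(1))
print('lug')
for q in [(289,196),(340,192),(315,194),(288,238),(344,235)]:
    d=R(q,185)-m; print(q,R(q,185).round(1),'r',np.hypot(*d).round(1),ang(d).round(1))
t=sensors.sense(); from scipy.spatial.transform import Rotation as Ro
M=Ro.from_euler('xyz',t['tcp_rot'],degrees=True).as_matrix()
print('pred underside', t['tool_pos']+M@[-3.3,0,65])
# w4 check, w5 ; collar silhouettes: ring steel step at +26
E
```

```text
(282, 152) [519.4 138.4] r 49.6 30.1
(344, 145) [524.  126.8] r 49.3 15.6
(286, 186) [512.9 136. ] r 42.8 31.7
(349, 176) [518.2 124.3] r 43.0 14.5
(580, 278) [509.7  72.6] r 52.6 -51.0
(545, 313) [500.5  77.2] r 43.5 -56.5
(113, 348) [469.3 163.7] r 50.7 98.2
(110, 372) [463.6 163.3] r 51.4 104.5
lug
(289, 196) [520.  134.6] r 48.3 25.8
(340, 192) [522.9 126.3] r 48.1 15.4
(315, 194) [521.5 130.3] r 48.0 20.5
(288, 238) [512.7 133. ] r 41.1 28.3
(344, 235) [515.7 123.8] r 40.6 14.7
pred underside [477.09566707 111.23665241 171.24665758]
```

```bash
python3 -m pendant '[-1,2.2,0,0,50,0,0,-4,0,50,0,0,-4,0,50,0,0,-3,0,50,0,0,0,0,50]'
```

```text
time: 6.25
tool_pos: [482.5, 114.2, 224.6]
tcp_rot: [-179.3, 2.6, 14.7]
ft_force: [0.5, 0.2, -2.6]
finger_gap: 58.4
```

```bash
python3 -m pendant '[0,0,-3,0,50,0,0,-3,0,50,0,0,-3,0,50]'; python3 -m pendant '[0,0,-2,0,50,0,0,-2,0,50]'
```

```text
time: 6.5
tool_pos: [482.8, 114.2, 215.3]
tcp_rot: [-179.4, 2.5, 14.7]
ft_force: [-0.7, -0.1, -2.4]
finger_gap: 58.8
time: 6.67
tool_pos: [482.7, 114.2, 210.5]
tcp_rot: [-179.4, 2.6, 14.7]
ft_force: [-0.2, 0.3, -3.0]
finger_gap: 59.1
```

No contact force with the underside at about 145 mm, below the rim, so the lugs are entering the slots. I'll continue gently.

```bash
python3 -m pendant '[0,0,-2.5,0,50,0,0,-2.5,0,50,0,0,-2.5,0,50]'; python3 -m pendant '[0,0,-2,0,50,0,0,-2,0,50]'
```

```text
time: 6.92
tool_pos: [482.7, 114.2, 202.3]
tcp_rot: [-179.4, 2.5, 14.7]
ft_force: [-0.1, 0.3, -2.3]
finger_gap: 58.8
time: 7.08
tool_pos: [482.6, 114.2, 197.6]
tcp_rot: [-179.4, 2.6, 14.7]
ft_force: [0.8, 0.5, -2.0]
finger_gap: 58.8
```

```bash
python3 - <<'E'
from h import *
s=snap('wrist','w7.png'); c=s['frame'][110:250,170:330]
cv2.imwrite('pics/w7c.png',cv2.convertScaleAbs(cv2.resize(c,None,fx=4.2,fy=4.2,interpolation=cv2.INTER_CUBIC),alpha=2.2)); print(sensors.sense()['tool_pos'],sensors.sense()['ft_force'])
E
```

```text
[482.40120346 114.14047777 197.14133559] [ 0.81137632  0.89856789 -3.19713413]
```

View pics/w7c.png

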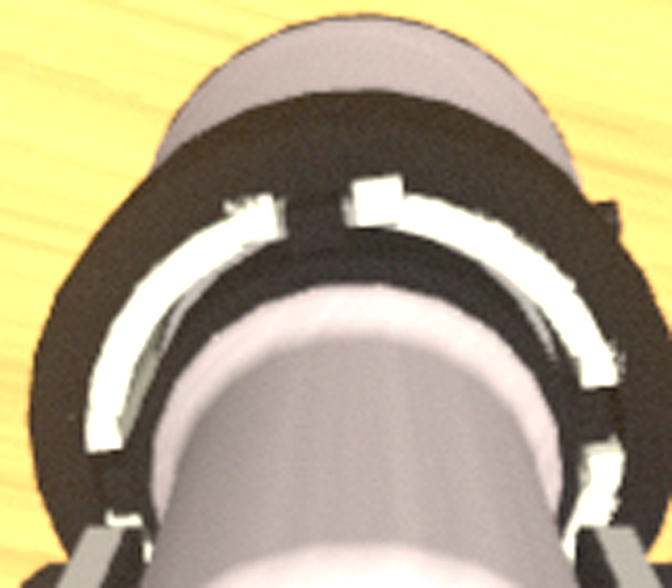

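The lugs sit in the slots at (315,210), (105,475) and (600,410), and there is no contact force. Next I'll go down onto the plate.

```bash
python3 -m pendant '[0,0,-2,0,50,0,0,-2,0,50]' 80; python3 -m pendant '[0,0,-2,0,50,0,0,-2,0,50]'; python3 -m pendant '[0,0,-2,0,50,0,0,-1,0,50]'
```

```text
time: 7.3
tool_pos: [482.6, 114.2, 193.2]
tcp_rot: [-179.4, 2.6, 14.7]
ft_force: [-0.1, 0.6, -4.4]
finger_gap: 58.7
time: 7.47
tool_pos: [482.8, 114.3, 189.8]
tcp_rot: [-179.4, 2.5, 14.7]
ft_force: [-4.1, -1.1, 5.7]
finger_gap: 58.7
time: 7.63
tool_pos: [482.9, 114.3, 188.0]
tcp_rot: [-179.4, 2.5, 14.7]
ft_force: [-4.3, -0.8, 6.8]
finger_gap: 58.7
```

```bash
python3 -m pendant '[0,0,-2,0,50,0,0,-2,0,50]'; python3 -m pendant '[0,0,-2,0,50,0,0,-2,0,50]'; python3 -m pendant '[0,0,-2,0,50]'
```

```text
time: 7.8
tool_pos: [483.0, 114.3, 186.0]
tcp_rot: [-179.4, 2.4, 14.7]
ft_force: [-5.3, -0.8, 8.7]
finger_gap: 58.5
time: 7.97
tool_pos: [483.0, 114.3, 184.3]
tcp_rot: [-179.4, 2.4, 14.7]
ft_force: [-6.3, -0.7, 9.8]
finger_gap: 58.6
time: 8.05
tool_pos: [483.0, 114.3, 183.6]
tcp_rot: [-179.4, 2.4, 14.7]
ft_force: [-6.3, 0.0, 10.1]
finger_gap: 58.2
```

```bash
python3 -m pendant '[-1,0,-2,0,50,-1,0,-2,0,50]'; python3 -m pendant '[0,0,-2,0,50,0,0,-2,0,50]'
```

```text
time: 8.22
tool_pos: [482.3, 114.3, 183.4]
tcp_rot: [-179.5, 2.2, 14.7]
ft_force: [-4.5, -1.4, 12.3]
finger_gap: 58.5
time: 8.38
tool_pos: [482.7, 114.4, 183.4]
tcp_rot: [-179.5, 2.0, 14.7]
ft_force: [-9.7, -0.9, 14.5]
finger_gap: 58.7
```

The TCP has stopped at 183.4 while the force keeps rising, so the plate is at its stop. I'll check in the images that the cup went down and didn't slip in the fingers.

```bash
python3 -m pendant '[-1,0,-2,0,50]'; python3 - <<'E'
from h import *
s=snap('wrist','w8.png'); c=s['frame'][110:330,150:350]
cv2.imwrite('pics/w8c.png',cv2.convertScaleAbs(cv2.resize(c,None,fx=2.7,fy=2.7,interpolation=cv2.INTER_CUBIC),alpha=2.2))
for n in('w3','w7','w8'):
    q=load(n)['z_map'][265:315,225:285]; print(n,np.median(q))   # cup top in camera frame: slip check
p=pts(s); 
def plane(u0,u1,v0,v1):
    q=p[v0:v1,u0:u1].reshape(-1,3); q=q[np.isfinite(q[:,2])]; A=np.c_[q[:,:2]-[480,114],np.ones(len(q))]; k=np.linalg.lstsq(A,q[:,2],rcond=None)[0]; print(k, np.degrees(np.arctan(k[:2])))
plane(230,280,265,310)
s=snap('scene','s8.png'); c=s['frame'][110:230,190:330]
cv2.imwrite('pics/s8c.png',cv2.convertScaleAbs(cv2.resize(c,None,fx=4.5,fy=4.5,interpolation=cv2.INTER_CUBIC),alpha=1.6))
p=pts(s); q=p[110:230,190:330].reshape(-1,3); d=np.hypot(q[:,0]-478,q[:,1]-113.5)
a=q[(d<64)&(abs(q[:,2]-150)<6)]; print('rim z',np.nanmedian(a[:,2]))
t=sensors.sense(); print(t['tool_pos'],t['ft_force'],t['tcp_rot'],t['qd'].round(2))
E
```

```text
time: 8.47
tool_pos: [482.2, 114.3, 183.3]
tcp_rot: [-179.5, 1.9, 14.7]
ft_force: [-5.0, -1.3, 10.4]
finger_gap: 58.6
w3 116.44086
w7 116.49563
w8 116.56383
[-3.39794671e-02  6.32456935e-03  2.28132888e+02] [-1.94613128  0.3623663 ]
rim z 148.5875218559745
[482.23671738 114.34026051 183.34776731] [-5.52578476 -0.93000199 11.26038846] [-179.52913457    1.89948907   14.68473633] [-0.06  0.12 -0.2  -0.07  0.04 -0.06]
```

View pics/w8c.png

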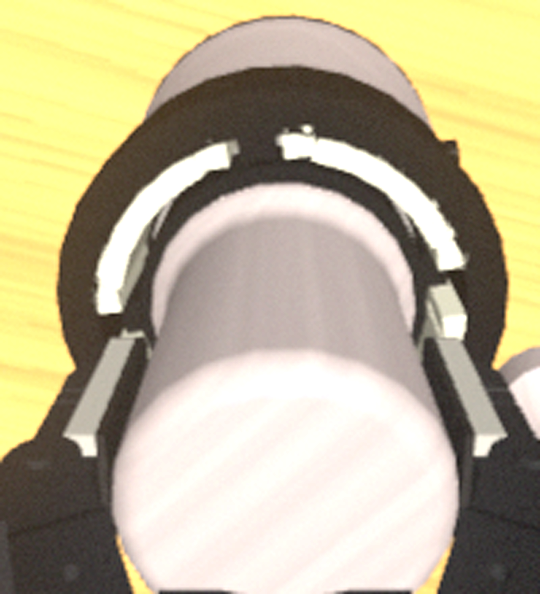

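View pics/s8c.png

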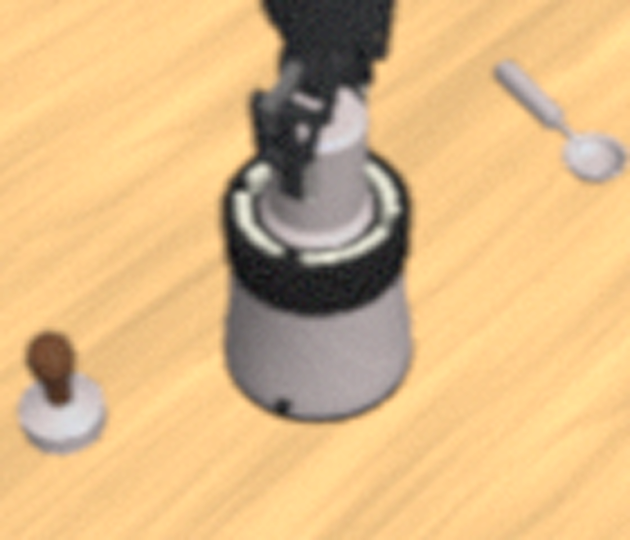

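```bash
python3 -m pendant '[-1,0,-3,0,50,-1,0,-3,0,50]';python3 -m pendant '[-1,0,-4,0,50,-1,0,-4,0,50]'; python3 -m pendant '[-0.5,0,-4,0,50]'
```

```text
time: 8.73
tool_pos: [482.0, 114.4, 182.9]
tcp_rot: [-179.6, 1.6, 14.7]
ft_force: [-8.8, -0.3, 19.9]
finger_gap: 58.2
time: 8.9
tool_pos: [481.9, 114.4, 182.6]
tcp_rot: [-179.7, 1.2, 14.7]
ft_force: [-12.8, -2.1, 27.5]
finger_gap: 58.6
time: 8.98
tool_pos: [481.9, 114.5, 182.6]
tcp_rot: [-179.7, 1.1, 14.7]
ft_force: [-15.0, -1.8, 26.4]
finger_gap: 58.5
```

The tilt is down to 1.1°. I'll ease to a moderate hold above the 14 N the spring needs.

```bash
python3 -m pendant '[-1,0,-2,0,50,-0.5,0,-2.5,0,50]';python3 - <<'E'
from h import *
for k in range(3):
    s=snap('wrist','w9.png'); t=sensors.sense(); print(t['tool_pos'].round(1),t['tcp_rot'].round(1),t['ft_force'].round(1),t['finger_gap'])
p=pts(s)[265:310,230:280].reshape(-1,3); A=np.c_[p[:,:2]-[477,114],np.ones(len(p))]; print(np.linalg.lstsq(A,p[:,2],rcond=None)[0],np.median(s['z_map'][265:315,225:285]))
a=load('top0')['frame'].astype(int); b=snap('top','t9.png')['frame']
E
```

```text
time: 9.15
tool_pos: [481.5, 114.5, 183.3]
tcp_rot: [-179.8, 0.8, 14.7]
ft_force: [-6.8, -0.9, 10.2]
finger_gap: 58.4
[481.4 114.5 183. ] [-179.8    0.8   14.7] [-5.7 -1.6  9.7] 58.68722463335403
[481.4 114.5 182.8] [-179.8    0.9   14.7] [-6.8 -0.2 10.9] 58.82059714458997
[481.4 114.4 182.8] [-179.8    0.9   14.7] [-6.3 -0.7 12.1] 58.89393771525219
 ** On entry to DLASCL parameter number  4 had an illegal value
 ** On entry to DLASCL parameter number  4 had an illegal valueTraceback (most recent call last):
  File "<stdin>", line 4, in <module>
    x, resids, rank, s = _umath_linalg.lstsq(a, b, rcond,
                         ~~~~~~~~~~~~~~~~~~~^^^^^^^^^^^^^
                                             signature=signature)
                                             ^^^^^^^^^^^^^^^^^^^^
    raise LinAlgError("SVD did not converge in Linear Least Squares")
numpy.linalg.LinAlgError: SVD did not converge in Linear Least Squares
```

```bash
python3 -m pendant '[-0.5,0,-3,0,50,-0.5,0,-3,0,50]';python3 - <<'E'
from h import *
for k in range(3):
    s=snap('wrist','w9.png'); t=sensors.sense(); print(t['tool_pos'].round(1),t['tcp_rot'].round(1),t['ft_force'].round(1))
p=pts(s)[265:310,230:280].reshape(-1,3); p=p[np.isfinite(p[:,2])]; A=np.c_[p[:,:2]-[477,114],np.ones(len(p))]; print(np.linalg.lstsq(A,p[:,2],rcond=None)[0],np.median(s['z_map'][265:315,225:285]))
snap('top','t9.png'); t=sensors.sense(); print(t['tool_pos'].round(1),t['ft_force'].round(1))
E
```

```text
time: 9.47
tool_pos: [481.5, 114.5, 182.5]
tcp_rot: [-179.9, 0.6, 14.7]
ft_force: [-10.9, -0.6, 22.5]
finger_gap: 58.6
[481.5 114.5 182.5] [-179.9    0.6   14.7] [-11.2  -1.1  20.4]
[481.4 114.5 182.5] [-179.9    0.6   14.7] [-11.5  -1.1  20.6]
[481.4 114.5 182.5] [-179.9    0.6   14.7] [-11.9  -1.6  20.1]
[-1.10099889e-02  7.25460534e-03  2.27247797e+02] 116.52217
[481.4 114.5 182.5] [-11.5  -1.8  20.4]
```

View pics/t9.png

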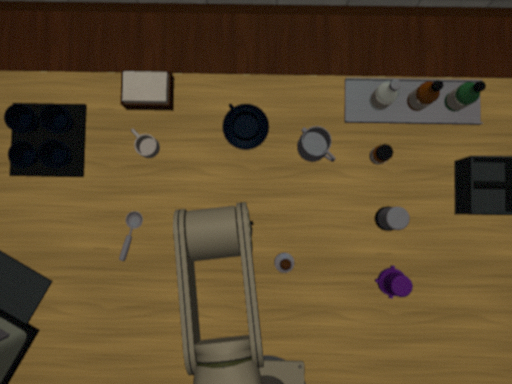

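The force holds steady at 20 N and the cup top is at 227 mm, where 228 mm is expected at the stop. In the top view, the canister (395,218), tamper (285,263), purple cup (396,282) and the rest haven't moved.

```bash
python3 -c "
from h import *
print(job.hand_in()); t=sensors.sense(); print(t['time'],t['tool_pos'],t['ft_force'])"
```

```text
the job is handed in; nothing more can be done
None
the job is handed in; nothing more can be done
```

The milling cup is in the mill with its lugs meshed in the four slots. I handed the job in with the arm still holding it pressed down, about 10 s into the 48 s allowed.

- **Fit:** I turned the cup about 16° to line up with the slots. It slid in with no measurable contact force until it reached the switch plate, with the tool at about 191 mm.
- **Pressed down:** The tool stopped at 182.5 mm, about 8 mm lower, with a steady 20 N upward. Depth readings put the cup top at 227 mm; it should be 228 mm with the plate at its stop. That agrees within the 2 mm calibration. I could not read the switch itself.
- **Grip:** The cup top's distance from the wrist camera stayed within about 0.1 mm from lift to finish, so the cup did not slip.
- **Everything else:** By eye, the last top view shows the other objects where they were.

**Not perfect at the end:** the tool had picked up a tilt of up to 2.7° during the moves; pressing brought the cup back to about 0.75°. About 11 N of sideways force remained in the hold. While levelling the cup, the press briefly reached about 27 N upward, well under the 120 N wrist limit.

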